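# Gauge the amber flask and clip the depth gauge to the stand's eye bolt

### The arm

A 6-joint arm with a two-finger parallel gripper is mounted at the origin on the work surface. World frame = base frame: x ahead of the robot, y to its left, z up, the work surface at z = 0. Lengths are in mm, angles in rad, forces in N, time in s.
With the tool pointing down it reaches from about 400 to 825 mm from the base axis. Payload 7 kg.
Tool frame: the origin (TCP) lies at the very end of the fingers, on their centre line; the grasp point (between the pads) lies 19 mm behind it (env.tcp_to_grasp is the distance from the TCP to the grasp point, in mm); z points along the fingers, y is the direction in which the jaws open and shut (so a half turn about z gives the same grasp; the last joint's range is limited). The gripper opens to 88 mm and grips with 3 to 60 N. Pads are 19 mm wide; open, the fingers measure 130 mm over their backs; the gripper's body (78 mm by 193 mm) begins 47 mm behind the grasp point.
Start: joints at [1.549, 0.359, 0.012, 0, -1.224, -0.288], TCP at [205.795, 642.84, 226.561] pointing down, gripper open.
Joint ranges: [-3.07, 3.07], [-1.43, 2.12], [-1.02, 1.25], [-3.03, 1.67], [-3.05, -0], [-3.03, 3.03]. Speed limits (rad/s): [2.39, 2.39, 3.01, 3.14, 3.14, 3.14].

### API

Orientations are given as a rotation vector (axis times angle).
In Python, from plant import env gives the robot as it stands.
- The arm moves only by the tool jog_arm, never from a script. Its argument "steps" is a list of rows, each an object with "hand": the opening in per cent of the stroke, from 0 (shut) to 100 (fully open); "slide": the shift along the tool's x, y, z in mm, a list of three; "spin": the turn about the tool's z in degrees. In form: [{"hand": hand, "slide": [x, y, z], "spin": spin}, ...]. A call has 1 to 12 rows; each row is the pose to reach, as a shift and turn from the pose commanded when the call began, along the tool's axes at that moment; what a row does not reach only later rows make up. A row lasts 1/10 s, in which the tool goes at most 50 mm and 8.59 degrees, less where a joint would pass 70% of its speed; a pose out of reach is approached as far as the arm can. A call with a gripper value outside its range is refused whole. The fingers move at their own pace and stop on an object; the grip force is fixed at half the most. Time passes only in rows, so rows that repeat a pose let the fingers close. It gives the time, the measured TCP pose, the force and the opening at its end, in the units of the state.
- env.observe(): the state, without advancing time (a new reading comes with each control period).
- env.capture(name): name is "scene" or "top" or "wrist"; returns (picture, depth): 480x640x3 uint8, red, green, blue; 480x640 float32, mm along the optical axis (not along the pixel's ray), 0 where there is no reading.
- env.camera_info(name): a dict with "mtx" (3x3 intrinsics, pixels), "k1" (the pictures are not rectified: a ray, as slopes to the right and down, at radius r is drawn at 1 + k1 r^2 times it, then the intrinsics apply), "view" (4x4, takes a point from world to camera coordinates). Camera axes: x right, y down, z forward; pixel columns grow to the right and rows downward; lengths in mm; the calibration is good to about 2 mm. A picture is of the moment at which its call begins: read the wrist's pose just before it. camera_info takes no time and is no camera call; for the wrist camera it gives the pose at the moment of the call.
- env.hand_in(): hands the job in, once; it reports no verdict.
The state is a dict: "clock": time; "q": joint angles; "qvel": joint speeds; "joint_torque": joint torques, N m; "position": TCP position; "eef_rot": TCP orientation; "wrist_force": force on the tool from outside, world axes, zero at the start; "moment": the same for the moment, N m; "opening": finger opening in mm.
Only numpy, scipy, OpenCV 4.12 (cv2) and the standard library are available. Lean on these libraries where they do the work, as an engineer would, in place of code of your own. Each camera call takes 0.05 s, during which the arm holds its last target. There are 200 camera calls.

### The job

Measure the inside depth of the open amber flask for its dip tube: take the depth gauge out of the white jar, lower it straight into the flask until its rod touches the bottom and the orange stop sits on the mouth, then let go so that the gauge stands there by itself. Take it again by its turquoise grip, lift it out with the stop left at its reading, push the gate of its hook against the eye bolt on the lab stand until the eye is inside and the gate has snapped shut, and leave the gauge hanging from it. Leave the flask standing near its place and the other things on the bench alone.

Things in the scene. Friction and masses are not known exactly. Their poses are not given: they have to be found in the camera images.
- gauge: hand depth gauge, loose, 185 mm long, 0.15 kg, starts upright in the jar. Origin: centre of the rod's flat lower end; z along the rod to the hook; x the way the hook's mouth faces; y across the flat of the hook. Grey rod 10 mm diameter to z 100; turquoise grip to z 138; steel snap hook of 8 mm round bar on top: back bar on the rod's axis (x 0) z 138 to 170, outer top z 185, nose at x 25 ending at z 161 (mm)
- gauge_tip (a point): centre of the flat lower end of the gauge's rod (the gauge's origin), axes as the gauge
- gauge_grip (a point): centre of the turquoise grip, z 119 mm from the rod's tip; block 22 mm (x) by 18 mm (y) by 38 mm high; axes as the gauge. In the jar only its top 8 mm and the hook stick out, and the gauge may lean by 0.03 rad. Held here by fingers closing along y and leaning back from the mouth (20 to 45 degrees), hook mouth and eye stay clear of the fingers
- hook_mouth (a point): middle of the hook's mouth, on the gate: gauge x 19, z 152 mm, axes as the gauge. The mouth is the gap from the lower arm (top at z 144) to the nose (z 161). Push the hook along its +x so that the 6 mm eye bar comes in here and swings the gate in until the bar is near x 10, then lower the hook by 22 mm: the bar goes up under the arch, frees the gate and the gate snaps shut under it
- hook_bay (a point): where the eye bar's centre lies when the gauge hangs: gauge x 12.5, z 174 mm, under the arch (underside z 177 mm), axes as the gauge. The gauge hangs tilted by about 0.1 rad
- gate (a joint): brass gate of the snap hook, 4.8 mm round, 20 mm long, hinged at its lower end (gauge x 19, z 143 mm): 0 shut against the nose, grows as it swings inwards to the back bar, at most 1.15 rad; sprung shut: about 1.5 N at its middle starts it, about 4 N holds it at 1 rad
- stop (a joint): orange sliding stop on the rod: disc 26 mm diameter, 9 mm thick, below it a 6 mm cone (16 to 12 mm) that drops into the flask's mouth. Value: slide up the rod in m (0 to 0.073), starts at 0 to 0.025; the disc's underside is 15 mm + value above the rod's tip. Stays where it is left (slides at 1.5 N). Reads 0.059 with the rod on the flask's bottom and the disc on its mouth
- jar: tall white storage jar with a round foot, fixed. Origin: centre of its underside, z up. Outside 42 mm diameter (foot 72 mm, 6 mm thick), inside 34 mm, 136 mm high, inner floor at z 6 mm on which the gauge's tip stands
- flask: open amber glass flask with a white label, loose, about 0.11 kg (varies). Origin: centre of its underside, z up. Body 46 mm diameter to z 48 mm, shoulder, neck 26 mm outside and 20 mm inside from z 64 mm to the rim at z 78 mm; inner floor at z 4 mm, so 74 mm deep
- flask_mouth (a point): centre of the flask's mouth at the height of its rim, 78 mm above its underside
- stand: lab stand, fixed: grey base plate 150 by 80 mm, 8 mm thick, from 120 mm in front (-x) to 30 mm behind the rod; steel rod 12 mm diameter, 260 mm high; on it a 30 mm clamp head at 215 mm height with a horizontal eye bolt pointing along the stand's -x. Origin: foot of the rod's axis at bench height, z up
- eye (a point): middle of the front bar of the stand's eye, the place to hook: 85 mm in front (-x) of the rod's axis, 215 mm above the bench. The eye is a horizontal round ring of 6 mm steel bar, 29 mm inside diameter, its centre 17 mm behind this point; nothing stands above it or in front of it. Axes as the stand: x points from this point to the stand's rod, y runs along the bar
- bottle_a: capped amber bottle, 48 mm diameter, 98 mm high, loose bystander; origin centre of underside
- bottle_b: capped amber bottle, 42 mm diameter, 85 mm high, loose bystander; origin centre of underside
- bottle_c: capped amber bottle, 48 mm diameter, 98 mm high, loose bystander; origin centre of underside
- tin: glass pot with aluminium lid, 56 mm diameter, 46 mm high, loose bystander; origin centre of underside
- beaker: empty glass beaker, 60 mm diameter, 75 mm high, loose bystander; origin centre of underside
- flask_cap: black screw cap lying open side up, 31 mm diameter, 16 mm high, loose bystander; origin centre of underside
- spatula: slim steel lab spatula lying flat, 168 mm long, 5 mm high, loose bystander; origin near its middle, x along it
There are look-alikes about, which are no part of the job. Of the things that look like the gauge, the larger one is meant.

How it is judged (in metres and radians):
On the way, in this order (a step that is already met when the one before it is completed fails the run):
1. the gauge is lifted clear out of the jar (z of gauge_tip in the frame of jar above 0.137 m), for 0.05 s.
2. the rod stands on the flask's bottom and the stop on its mouth (z of gauge_tip in the frame of flask between 0.001 and 0.0065 m and horizontal distance between gauge_tip and flask below 0.011 m and angle between gauge's own z axis and vertical below 0.12 rad and value of joint stop between 0.056 and 0.064 m), for 0.2 s.
3. the gauge stands in the flask by itself, let go (all of step 2 and contact force between the fingers and gauge below 0.05 N and linear speed of gauge below 0.03 m/s), for 0.3 s.
4. the gauge is taken again by its grip and lifted clear out of the flask (z of gauge_tip in the frame of flask above 0.079 m and contact force between the fingers and gauge above 0.5 N and z of the grasp point in the frame of gauge between 0.09 and 0.142 m), for 0.05 s.
5. the eye pushes the hook's gate open (value of joint gate above 0.4 rad and contact force between gauge and stand above 0.3 N), for 0.05 s.
6. the eye is inside the hook and the gate has snapped shut (x of eye in the frame of gauge between 0.003 and 0.02 m and y of eye in the frame of gauge between -0.012 and 0.012 m and z of eye in the frame of gauge between 0.155 and 0.181 m and value of joint gate below 0.12 rad), for 0.1 s.
At the end, for the whole second after the job is handed in: The gauge hangs, swinging no more than 0.15 m/s (tilt under 0.35 rad) with the eye bar inside the hook (gauge x 3 to 20, y within 12, z 155 to 181 mm) and the gate shut (under 0.12 rad); the stop reads 0.056 to 0.064 m; the flask is upright within 50 mm of its place (all of step 6 and value of joint stop between 0.056 and 0.064 m and linear speed of gauge below 0.15 m/s and angle between gauge's own z axis and vertical below 0.35 rad and angle between flask's own z axis and vertical below 0.1 rad and distance of flask from where it was at the start of the episode below 0.05 m); the robot touches nothing.
It fails at once if the flask is knocked over (angle between flask's own z axis and vertical above 0.4 rad).
It fails at once if a bystander (bottle, pot, beaker, cap or spatula) is pushed more than 30 mm (distance of any of bottle_a, bottle_b, bottle_c, tin, beaker, flask_cap, spatula from where it was at the start of the episode above 0.03 m).
It also fails if it takes over 72 s, if anything falls off the work surface, if the arm or the gripper's body presses on something with over 40 N, if the wrist force passes 120 N, or if a joint passes its speed limit or range.

## Working session

There is one attempt and no reset: what is moved stays moved. The work goes in short steps, Python scripts to look and compute and a tool call to move; the robot and the scene stay as the last step left them, time stands still between calls to the robot, and variables do not carry over. Pictures are saved under pics/ and viewed, about 8 in all and at most 12, crops included, and the job is handed in when it is done.

Besides the shell and the picture viewer there is one more tool, called by a JSON object that holds its "name" and its "arguments", one argument or row to a line. jog_arm: Moves the arm, as the interface text tells. Its arguments: {"type":"object","properties":{"steps":{"type":"array"}},"required":["steps"]}

```bash
ls; mkdir -p pics
cat > h.py <<'E'
import numpy as np, cv2
from plant import env
from scipy.spatial.transform import Rotation as R
def ray(info,uv):
    K=np.array(info["mtx"],float);k=info["k1"]
    p=cv2.undistortPoints(np.array(uv,float).reshape(-1,1,2),K,np.array([k,0,0,0,0.]))
    return p.reshape(-1,2)
def world(info,uv,d):
    s=ray(info,uv);d=np.asarray(d,float).reshape(-1,1)
    c=np.hstack([s*d,d]);V=np.array(info["view"]);
    return (c-V[:3,3])@V[:3,:3]
def onplane(info,uv,z):
    s=ray(info,uv);V=np.array(info["view"]);o=-V[:3,:3].T@V[:3,3]
    dr=np.hstack([s,np.ones((len(s),1))])@V[:3,:3]
    return o+dr*((z-o[2])/dr[:,2:])
def proj(info,P):
    V=np.array(info["view"]);c=np.atleast_2d(P)@V[:3,:3].T+V[:3,3];s=c[:,:2]/c[:,2:]
    r=(s**2).sum(1,keepdims=True);s=s*(1+info["k1"]*r);K=np.array(info["mtx"]);return s@K[:2,:2].T+K[:2,2]
def cap(name,fn):
    i=env.camera_info(name);im,d=env.capture(name);cv2.imwrite("pics/"+fn+".png",im[:,:,::-1]);np.savez("pics/"+fn+".npz",im=im,d=d,**{k:np.array(i[k]) for k in("mtx","k1","view")});return i,im,d
def load(fn):
    z=np.load("pics/"+fn+".npz");i=dict(mtx=z["mtx"],k1=float(z["k1"]),view=z["view"]);return i,z["im"],z["d"]
E
python3 - <<'E'
from h import *
for n in("scene","top"):
    i,im,d=cap(n,n+"0");V=i["view"];V=np.array(V);print(n,i["mtx"],i["k1"],-V[:3,:3].T@V[:3,3],V[2,:3])
s=env.observe();print(s["clock"],s["position"],s["eef_rot"],s["wrist_force"])
E
```

```text
pics
scene [[566.38103432   0.         318.09416496]
 [  0.         566.38103432 246.2708921 ]
 [  0.           0.           1.        ]] -0.1593888471326348 [1559.33581779 -366.64170551 1007.97106017] [-0.74329041  0.25394877 -0.61889368]
top [[570.00171421   0.         323.45049145]
 [  0.         570.00171421 237.74113551]
 [  0.           0.           1.        ]] -0.007354837117065109 [ 3.27490874e+02 -1.15880494e+00  1.36612807e+03] [ 0.1620445  -0.01058481 -0.98672668]
0.1 [205.70462071 642.42319398 225.73328178] [ 3.10246777e+00 -4.84623612e-01 -9.96374593e-05] [-0.52688631  0.02214606 -0.7846825 ]
```

View pics/scene0.png

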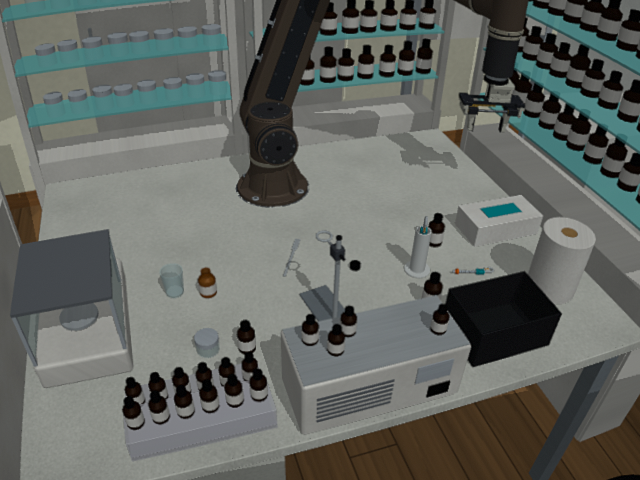

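View pics/top0.png

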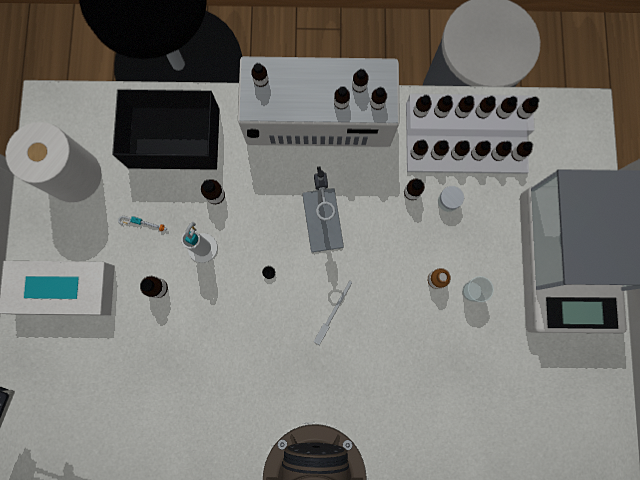

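Top view: gauge candidates are (a) the upright one in the white jar at top (191,235), scene (422,235), and (b) a smaller one lying at top (145,224), scene (470,271). I choose the one in the jar, and check it in a close crop. Open flask at top (440,278), stand/eye at (325,211).

Run:
```python
from h import *
i,im,d=load("top0");i2,im2,d2=load("scene0")
def crop(a,x,y,w,h,s):return cv2.resize(a[y:y+h,x:x+w],None,fx=s,fy=s,interpolation=cv2.INTER_CUBIC)
A=crop(im,160,200,66,50,6);B=crop(im,290,160,66,50,6);C=crop(im,408,255,66,50,6);D=crop(im2,395,210,66,50,6)
o=np.vstack([np.hstack([A,B]),np.hstack([C,D])]);cv2.imwrite("pics/m1.png",o[:,:,::-1])
for n,p in dict(flask=(440,278),flaskrim=(440,272),cap=(268,272),beaker=(475,290),tin=(452,197),a=(212,191),b=(153,287),c=(415,188),jarrim=(191,240),grip=(191,236),eye=(325,211),foot=(212,248)).items():
    z=d[p[1]-2:p[1]+3,p[0]-2:p[0]+3];print(n,world(i,[p],d[p[1],p[0]]).round(0),z.min(),z.max())
def msk(i,d,zlo,zhi,x0,x1,y0,y1):
    v,u=np.mgrid[0:480,0:640];P=world(i,np.stack([u.ravel(),v.ravel()],1),d.ravel())
    m=(d.ravel()>0)&(P[:,2]>zlo)&(P[:,2]<zhi)&(P[:,0]>x0)&(P[:,0]<x1)&(P[:,1]>y0)&(P[:,1]<y1);return P[m]
for n,(ii,dd) in dict(top=(i,d),scene=(i2,d2)).items():
  for nm,b in dict(rod=(150,206,520,760,-60,60),ring=(207,225,500,700,-60,40),head=(228,290,520,760,-60,60),jar=(100,139,450,700,200,400),hook=(145,205,450,700,200,400),flask=(66,90,380,520,-320,-200)).items():
    P=msk(ii,dd,*b)
    if len(P):print(n,nm,len(P),P.mean(0).round(1),P.min(0).round(1),P.max(0).round(1))
```

```text
flask [[ 452. -287.   48.]] 1290.1807 1334.2748
flaskrim [[ 463. -281.   76.]] 1287.3125 1336.1659
cap [[466. 116.   7.]] 0.0 1373.6089
beaker [[ 429. -380.    4.]] 1361.3329 1369.1476
tin [[ 646. -321.   46.]] 1352.7438 1362.0447
a [[646. 244.  78.]] 1299.371 1327.7877
b [[421. 365.  88.]] 1261.8887 1291.0939
c [[ 659. -227.   79.]] 1318.1855 1344.6534
jarrim [[519. 272. 148.]] 1230.5997 1246.5795
grip [[527. 271. 153.]] 1210.0721 1239.0394
eye [[616. -19.  12.]] 0.0 1393.414
foot [[523. 252.   7.]] 1362.697 1375.8394
top rod 3 [628.8  -3.9 204.5] [621.3 -18.  202.9] [640.7   7.4 205.6]
top ring 233 [591.6 -13.4 218. ] [553.6 -36.6 208.7] [667.8   7.4 224.9]
top head 163 [635.1  -6.  239.3] [620.7 -19.6 228. ] [651.4   7.4 265.3]
top jar 234 [534.7 269.9 123.4] [503.1 237.7 100.2] [664.7 296.3 139. ]
top hook 137 [535.  269.9 167.7] [515.2 259.1 145.1] [552.7 285.4 194.3]
top flask 65 [ 453.7 -287.1   76. ] [ 441.3 -299.4   66.7] [ 465.9 -273.4   85.8]
scene rod 95 [645.1  -7.6 177.3] [626.7 -19.2 150.6] [653.2   1.3 205.6]
scene ring 213 [614.2 -12.6 216.5] [553.1 -36.8 207.1] [670.4   9.3 224.7]
scene head 125 [643.3  -7.3 242.2] [625.2 -19.  228.1] [654.7   6.4 261.7]
scene jar 258 [537.6 269.2 121.1] [503.6 237.4 100.1] [668.6 296.6 138.8]
scene hook 63 [543.8 265.8 170.3] [526.4 259.6 145.1] [557.  272.2 192.9]
scene flask 79 [ 456.7 -289.4   73.6] [ 439.6 -302.4   66.3] [ 472.2 -277.    80.9]
```

View pics/m1.png

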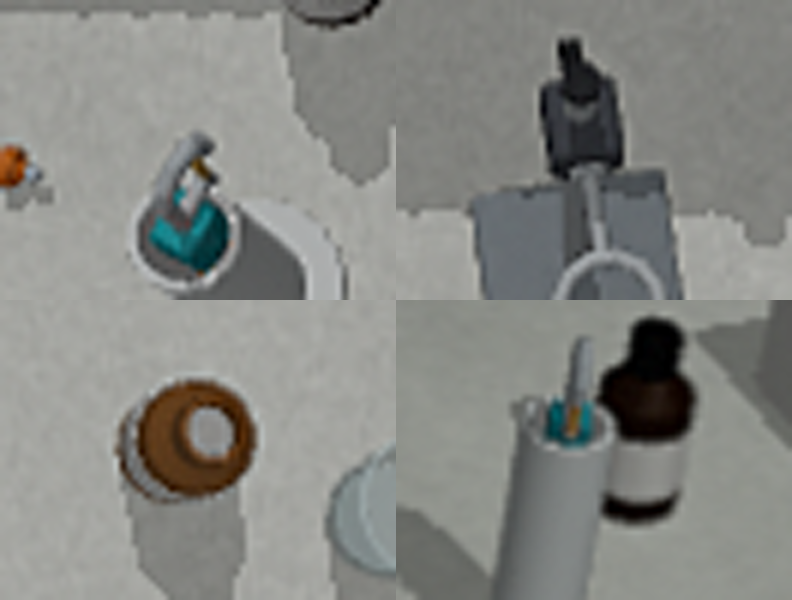

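The crop confirms the gauge in the jar: turquoise grip, hook mouth facing about yaw −39° (world), with the brass gate on that side. The flask is open, with its rim centred near (454,-287). I'll go above the jar and look from close by.

{"name": "jog_arm", "arguments": {
  "steps": [
    {"hand": 100, "slide": [0, 0, -75], "spin": 0},
    {"hand": 100, "slide": [0, 0, -75], "spin": 0},
    {"hand": 100, "slide": [427, 254, -75], "spin": 21},
    {"hand": 100, "slide": [427, 254, -75], "spin": 21},
    {"hand": 100, "slide": [427, 254, -75], "spin": 21},
    {"hand": 100, "slide": [427, 254, -75], "spin": 21},
    {"hand": 100, "slide": [427, 254, -75], "spin": 21},
    {"hand": 100, "slide": [427, 254, -75], "spin": 21},
    {"hand": 100, "slide": [427, 254, -75], "spin": 21},
    {"hand": 100, "slide": [427, 254, -75], "spin": 21},
    {"hand": 100, "slide": [427, 254, -75], "spin": 21},
    {"hand": 100, "slide": [427, 254, -75], "spin": 21}
  ]
}}

```text
clock: 1.3
position: [536.0, 268.8, 301.4]
eef_rot: [2.963, -1.042, -0.0]
wrist_force: [0.8, 0.1, 0.6]
opening: 87.6
```

```bash
cat >> h.py <<'E'
def pts(i,d,zlo,zhi,x0,x1,y0,y1):
    v,u=np.mgrid[0:480,0:640];P=world(i,np.stack([u.ravel(),v.ravel()],1),d.ravel())
    m=(d.ravel()>0)&(P[:,2]>zlo)&(P[:,2]<zhi)&(P[:,0]>x0)&(P[:,0]<x1)&(P[:,1]>y0)&(P[:,1]<y1);return P[m]
def st():
    s=env.observe();r=R.from_rotvec(s["eef_rot"]).as_matrix();print("t",round(s["clock"],2),"tcp",np.round(s["position"],1),"toolx yaw",np.degrees(np.arctan2(r[1,0],r[0,0])).round(2),"z",r[:,2].round(4),"F",np.round(s["wrist_force"],2),"open",round(float(s["opening"]),1));return s,r
E
python3 - <<'E'
from h import *
i,im,d=cap("wrist","w1");s,r=st();V=i["view"];print(-V[:3,:3].T@V[:3,3],V[2,:3])
for nm,b in dict(hook=(174,200,480,600,200,340),rim=(131,140,500,575,230,310)).items():
    P=pts(i,d,*b);print(nm,len(P));
    if len(P)>5:
        print(P.mean(0).round(1),P.min(0).round(1),P.max(0).round(1));w=np.linalg.svd((P-P.mean(0))[:,:2],full_matrices=False)[2][0];print(np.degrees(np.arctan2(w[1],w[0])))
E
```

```text
t 1.35 tcp [539.1 264.4 301.1] toolx yaw -38.92 z [-2.0e-04 -2.4e-03 -1.0e+00] F [ 1.96 -0.38  0.33] open 87.7
[599.19885777 217.37847892 460.37849954] [-0.23413918  0.18835152 -0.95378328]
hook 378
[541.5 267.4 186.7] [524.3 259.3 174.3] [554.  278.3 192.4]
153.11676449445423
rim 573
[522.2 276.4 136.2] [503.2 255.8 131. ] [544.3 297.  139.6]
91.61908234325783
```

View pics/w1.png

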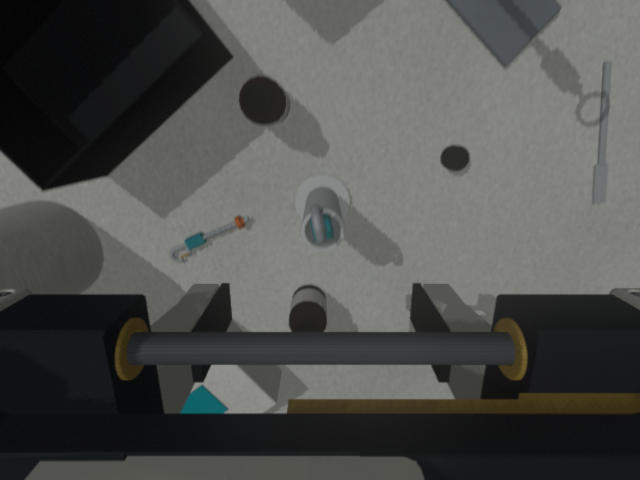

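Run:
```python
from h import *
s,r=st();i,im,d=cap("wrist","w2")
from scipy.optimize import least_squares
def circ(P,r0):
    return least_squares(lambda c:np.hypot(P[:,0]-c[0],P[:,1]-c[1])-r0,P.mean(0)[:2],loss="soft_l1").x
P=pts(i,d,133,139,500,575,230,310);print("rim",len(P),circ(P,19))
for lo,hi in((150,165),(165,175),(175,183),(183,186),(186,196)):
    H=pts(i,d,lo,hi,500,580,230,310);
    if len(H)>3:
        w=np.linalg.svd((H-H.mean(0))[:,:2],full_matrices=False)[2][0];print(lo,len(H),H.mean(0).round(1),np.degrees(np.arctan2(w[1],w[0])).round(1),np.ptp(H@np.r_[w,0]).round(1))
hsv=cv2.cvtColor(im,cv2.COLOR_RGB2HSV);m=(hsv[...,0]>80)&(hsv[...,0]<100)&(hsv[...,1]>110);m[:, :290]=0;m[:,360:]=0;m[:190]=0;m[270:]=0
v,u=np.nonzero(m);G=world(i,np.stack([u,v],1),d[v,u]);print("grip",len(G),np.median(G,0).round(1),G.min(0).round(1),G.max(0).round(1))
c=cv2.resize(im[170:270,270:390],None,fx=6,fy=6,interpolation=cv2.INTER_CUBIC);cv2.imwrite("pics/c2.png",c[:,:,::-1])
print(proj(i,[[541.5,267.4,190]]))
```

```text
t 1.35 tcp [539.1 264.4 301.1] toolx yaw -38.92 z [-2.0e-04 -2.4e-03 -1.0e+00] F [ 1.96 -0.38  0.33] open 87.7
rim 518 [523.98415585 276.19473092]
150 31 [533.9 268.  153.8] 151.6 19.7
165 15 [543.9 264.7 171.7] 159.6 28.4
175 67 [546.  264.9 180.2] 154.2 32.6
183 52 [542.  266.8 184.7] 153.1 27.3
186 249 [540.1 268.2 188.9] 153.3 23.6
grip 108 [524.4 269.1 144.7] [516.4 263.8 141.7] [533.9 276.5 146.7]
[[314.96903639 234.18733748]]
```

View pics/c2.png

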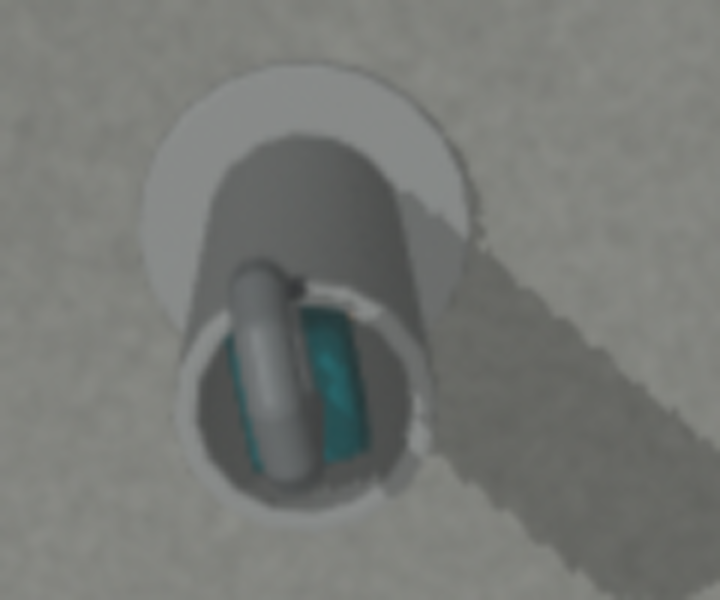

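Run:
```python
from h import *
s,r=st();print(s["qvel"]);i,im,d=cap("wrist","w3");s,r=st();print(s["qvel"])
H=pts(i,d,186,196,500,580,230,310);print(H.mean(0))
```

```text
t 1.4 tcp [537.5 266.6 300.9] toolx yaw -39.03 z [-7.0e-04 -1.6e-03 -1.0e+00] F [-0.15  0.76 -0.26] open 87.6
[ 0.07054634 -0.01140092 -0.0114868  -0.01886028  0.00668862 -0.0749931 ]
t 1.45 tcp [536.3 268.3 300.8] toolx yaw -39.0 z [-1.e-03 -9.e-04 -1.e+00] F [-0.13  0.81 -0.  ] open 87.4
[ 0.05417499 -0.00987812 -0.00727368 -0.00976279  0.00204318 -0.02740075]
[540.13359114 268.25998618 188.80761054]
```

{"name": "jog_arm", "arguments": {
  "steps": [
    {"hand": 100, "slide": [-7, 2, 0], "spin": -12},
    {"hand": 100, "slide": [-7, 2, 0], "spin": -12},
    {"hand": 60, "slide": [-7, 2, 40], "spin": -12},
    {"hand": 60, "slide": [-7, 2, 80], "spin": -12},
    {"hand": 60, "slide": [-7, 2, 120], "spin": -12},
    {"hand": 60, "slide": [-7, 2, 145], "spin": -12},
    {"hand": 60, "slide": [-7, 2, 158], "spin": -12},
    {"hand": 60, "slide": [-7, 2, 162.5], "spin": -12},
    {"hand": 60, "slide": [-7, 2, 162.5], "spin": -12},
    {"hand": 60, "slide": [-7, 2, 162.5], "spin": -12}
  ]
}}

```text
clock: 2.45
position: [529.0, 274.4, 140.5]
eef_rot: [-3.055, 0.726, -0.002]
wrist_force: [0.0, -0.1, 0.5]
opening: 52.4
```

Run:
```python
from h import *
st()
i,im,d=cap("wrist","w4")
H=pts(i,d,186,196,500,580,230,310);print(len(H),H.mean(0) if len(H) else 0)
cv2.imwrite("pics/c4.png",im[:,:,::-1])
i,im,d=cap("scene","s4");p=proj(i,[[528,273,150]])[0].astype(int);print(p)
c=cv2.resize(im[p[1]-40:p[1]+35,p[0]-50:p[0]+50],None,fx=5,fy=5,interpolation=cv2.INTER_CUBIC)
w=cv2.resize(load("w4")[1],(500,375));cv2.imwrite("pics/m4.png",np.vstack([c,w])[:,:,::-1][:600] if 0 else cv2.resize(np.hstack([c,w])[:,:,::-1],(800,300)))
st()
```

```text
t 2.45 tcp [529.  274.4 140.5] toolx yaw -26.72 z [ 0.0018  0.0013 -1.    ] F [ 0.02 -0.13  0.47] open 52.4
1449 [533.67165024 271.49404277 189.1777382 ]
[423 226]
t 2.55 tcp [528.9 274.2 140.5] toolx yaw -26.74 z [ 0.0018  0.0016 -1.    ] F [ 0.45 -0.13  0.59] open 52.7
```

View pics/m4.png

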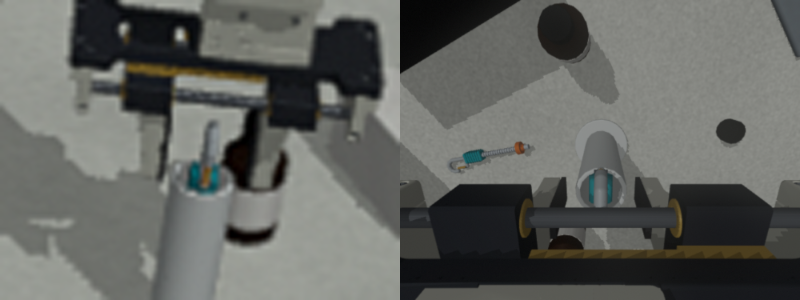

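The fingers straddle the grip: the hook is centred between them, and the tips are just above the jar rim. I'll lower 2 mm and close.

{"name": "jog_arm", "arguments": {
  "steps": [
    {"hand": 60, "slide": [0, 0, 2.3], "spin": 0},
    {"hand": 60, "slide": [0, 0, 2.3], "spin": 0},
    {"hand": 0, "slide": [0, 0, 2.3], "spin": 0},
    {"hand": 0, "slide": [0, 0, 2.3], "spin": 0},
    {"hand": 0, "slide": [0, 0, 2.3], "spin": 0},
    {"hand": 0, "slide": [0, 0, 2.3], "spin": 0},
    {"hand": 0, "slide": [0, 0, 2.3], "spin": 0},
    {"hand": 0, "slide": [0, 0, 2.3], "spin": 0}
  ]
}}

```text
clock: 3.35
position: [528.3, 273.7, 136.8]
eef_rot: [-3.056, 0.727, 0.0]
wrist_force: [-0.8, -0.1, -0.0]
opening: 17.6
```

{"name": "jog_arm", "arguments": {
  "steps": [
    {"hand": 0, "slide": [0, 0, -8], "spin": 0},
    {"hand": 0, "slide": [0, 0, -25], "spin": 0},
    {"hand": 0, "slide": [0, 0, -45], "spin": 0},
    {"hand": 0, "slide": [0, 0, -65], "spin": 0},
    {"hand": 0, "slide": [0, 0, -85], "spin": 0},
    {"hand": 0, "slide": [0, 0, -105], "spin": 0},
    {"hand": 0, "slide": [0, 0, -125], "spin": 0},
    {"hand": 0, "slide": [0, 0, -145], "spin": 0},
    {"hand": 0, "slide": [0, 0, -160], "spin": 0},
    {"hand": 0, "slide": [0, 0, -170], "spin": 0},
    {"hand": 0, "slide": [0, 0, -170], "spin": 0},
    {"hand": 0, "slide": [0, 0, -170], "spin": 0}
  ]
}}

```text
clock: 4.55
position: [528.0, 273.4, 306.2]
eef_rot: [3.056, -0.727, -0.001]
wrist_force: [0.6, -0.0, -1.4]
opening: 17.2
```

Run:
```python
from h import *
st()
i,im,d=cap("scene","s5");p=proj(i,[[528,273,250]])[0].astype(int);print(p)
c=cv2.resize(im[p[1]-60:p[1]+90,p[0]-80:p[0]+80],None,fx=4,fy=4,interpolation=cv2.INTER_CUBIC)
cv2.imwrite("pics/m5.png",c[:,:,::-1])
st()
```

```text
t 4.55 tcp [528.  273.4 306.2] toolx yaw -26.76 z [-8.e-04 -2.e-04 -1.e+00] F [ 0.62 -0.02 -1.36] open 17.2
[428 194]
t 4.6 tcp [527.9 273.3 305.8] toolx yaw -26.76 z [-1.4e-03 -8.0e-04 -1.0e+00] F [-0.55 -0.   -1.9 ] open 17.8
```

View pics/m5.png

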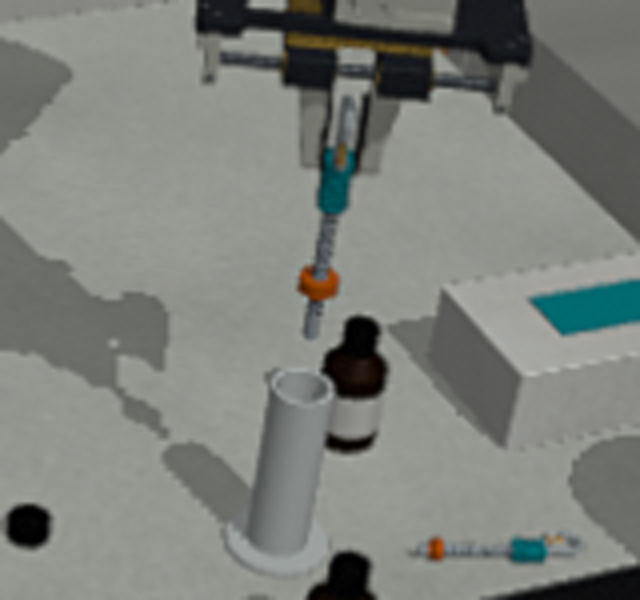

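The gauge is out of the jar, with the tip at about crop (312,335). The stop is partly up the rod and it appears slightly tilted. I'll measure tip versus TCP.

```bash
cat >> h.py <<'E'
def rod(i,d,x,y,z0,z1,w=25,rad=5,step=10):
    V=i["view"];o=-V[:3,:3].T@V[:3,3]
    for z in np.arange(z0,z1,step):
        P=pts(i,d,z,z+step,x-w,x+w,y-w,y+w)
        if len(P)<3: continue
        m=np.median(P,0);n=(o-m)[:2];n/=np.hypot(*n);print("z",z,len(P),"axis xy",(m[:2]-n*rad*0.85).round(1),"spread",np.ptp(P[:,:2],0).round(0))
E
python3 - <<'E'
from h import *
i,im,d=load("s5");rod(i,d,525,273,160,320)
i,im,d=cap("wrist","w6");rod(i,d,525,273,160,320)
cv2.imwrite("pics/c4.png",im[:,:,::-1])
E
```

```text
z 170 4 axis xy [523.3 274.7] spread [2. 8.]
z 180 16 axis xy [523.9 275.2] spread [11.  8.]
z 190 13 axis xy [525.  275.1] spread [10. 12.]
z 200 7 axis xy [524.7 277.3] spread [6. 7.]
z 210 30 axis xy [528.4 270.7] spread [25. 22.]
z 220 43 axis xy [523.7 276.2] spread [29. 25.]
z 230 15 axis xy [525.4 275. ] spread [10. 11.]
z 240 15 axis xy [524.  274.7] spread [12. 13.]
z 250 12 axis xy [525.2 275.9] spread [6. 8.]
z 260 16 axis xy [524.7 275.7] spread [10. 12.]
z 270 9 axis xy [528.5 273. ] spread [ 9. 15.]
z 280 28 axis xy [531.8 273.7] spread [ 9. 20.]
z 290 28 axis xy [531.8 271.4] spread [20. 17.]
z 300 33 axis xy [531.3 269. ] spread [20. 39.]
z 310 73 axis xy [529.7 271.7] spread [37. 39.]
z 170 15 axis xy [523.2 275.7] spread [5. 7.]
z 180 5 axis xy [523.5 275.6] spread [3. 4.]
z 210 78 axis xy [531.  271.8] spread [16. 22.]
z 220 691 axis xy [523.7 274. ] spread [25. 26.]
z 230 69 axis xy [524.5 274.8] spread [6. 9.]
z 240 71 axis xy [524.5 274.6] spread [7. 9.]
z 250 72 axis xy [525.  274.5] spread [6. 8.]
z 260 6 axis xy [525.5 274.1] spread [2. 2.]
z 270 23 axis xy [531.2 271.6] spread [ 6. 11.]
z 280 228 axis xy [531.4 271.3] spread [10. 17.]
z 290 128 axis xy [533.  274.3] spread [ 9. 16.]
z 300 208 axis xy [534.1 275.8] spread [35. 31.]
z 310 1316 axis xy [527.3 274.6] spread [35. 42.]
```

Tip is 5.3 mm behind the tool along its x and leaning about 0.025 rad, which is fine. Next is carrying it above the flask, turning to the stand's heading on the way.

{"name": "jog_arm", "arguments": {
  "steps": [
    {"hand": 0, "slide": [7, 18, 0], "spin": -2},
    {"hand": 0, "slide": [18, 50, 0], "spin": -5},
    {"hand": 0, "slide": [32, 90, 0], "spin": -8},
    {"hand": 0, "slide": [47, 130, 0], "spin": -11},
    {"hand": 0, "slide": [61, 170, 0], "spin": -14},
    {"hand": 0, "slide": [76, 210, 0], "spin": -17},
    {"hand": 0, "slide": [90, 250, 0], "spin": -20},
    {"hand": 0, "slide": [105, 290, 0], "spin": -23},
    {"hand": 0, "slide": [119, 330, 0], "spin": -26},
    {"hand": 0, "slide": [134, 370, 0], "spin": -29},
    {"hand": 0, "slide": [148, 410, 0], "spin": -32},
    {"hand": 0, "slide": [162, 450, 0], "spin": -34}
  ]
}}

```text
clock: 5.85
position: [469.6, -202.8, 306.2]
eef_rot: [-3.135, -0.202, 0.001]
wrist_force: [0.7, 0.6, -0.8]
opening: 17.5
```

Run:
```python
from h import *
st()
```

```text
t 5.85 tcp [ 469.6 -202.8  306.2] toolx yaw 7.38 z [-9.e-04  2.e-04 -1.e+00] F [ 0.66  0.56 -0.82] open 17.5
```

{"name": "jog_arm", "arguments": {
  "steps": [
    {"hand": 0, "slide": [-9, 40, 0], "spin": 0},
    {"hand": 0, "slide": [-17, 70, 0], "spin": 0},
    {"hand": 0, "slide": [-21, 84, 0], "spin": 0},
    {"hand": 0, "slide": [-21, 84, 0], "spin": 0},
    {"hand": 0, "slide": [-21, 84, 0], "spin": 0},
    {"hand": 0, "slide": [-21, 84, 0], "spin": 0},
    {"hand": 0, "slide": [-21, 84, 0], "spin": 0}
  ]
}}

```text
clock: 6.55
position: [460.5, -286.2, 306.9]
eef_rot: [-3.135, -0.201, -0.0]
wrist_force: [-0.6, -0.3, -0.5]
opening: 17.4
```

Run:
```python
from h import *
from scipy.optimize import least_squares
def circ(P):
    return least_squares(lambda c:np.hypot(P[:,0]-c[0],P[:,1]-c[1])-c[2],np.r_[P.mean(0)[:2],12],loss="soft_l1").x.round(1)
st();i,im,d=cap("wrist","w7");st()
rod(i,d,455,-288,165,310)
for n in("w7","top0","scene0"):
    i,im,d=load(n)
    P=pts(i,d,73,84,430,480,-315,-260)
    print(n,len(P),P.mean(0) if len(P) else 0, circ(P) if len(P)>5 else 0)
    B=pts(i,d,15,46,415,495,-330,-245);print("body",len(B),circ(B) if len(B)>9 else 0)
i,im,d=load("w7");print(proj(i,[[455,-288,78],[455,-288,175]]));cv2.imwrite("pics/w7.png",im[:,:,::-1])
```

```text
t 6.55 tcp [ 460.5 -286.2  306.9] toolx yaw 7.34 z [ 3.e-04  1.e-04 -1.e+00] F [-0.61 -0.27 -0.45] open 17.4
t 6.6 tcp [ 460.5 -286.2  306.9] toolx yaw 7.34 z [ 4.e-04  0.e+00 -1.e+00] F [-0.1  -0.05 -1.25] open 17.6
z 175 18 axis xy [ 455. -286.] spread [3. 7.]
z 205 12 axis xy [ 462.5 -285.8] spread [11. 23.]
z 215 725 axis xy [ 456.3 -285.6] spread [23. 26.]
z 225 64 axis xy [ 456.1 -286.7] spread [11. 18.]
z 235 70 axis xy [ 456.6 -286. ] spread [4. 9.]
z 245 75 axis xy [ 456.9 -286.4] spread [4. 9.]
z 255 44 axis xy [ 457.4 -286.4] spread [3. 7.]
z 275 113 axis xy [ 464.2 -285.5] spread [ 4. 18.]
z 285 209 axis xy [ 464.5 -285.6] spread [ 4. 18.]
z 295 129 axis xy [ 464.6 -281.8] spread [ 4. 18.]
z 305 829 axis xy [ 462.7 -282.2] spread [28. 46.]
w7 204 [ 453.46221573 -287.8954515    78.14481166] [ 453.7 -287.9   11.4]
body 342 [ 461.  -286.8   16.4]
top0 45 [ 454.29321701 -287.1379507    78.21942029] [ 453.9 -287.4   11.4]
body 108 [ 450.9 -281.7   17.3]
scene0 47 [ 456.3969582  -289.62215203   76.37631354] [ 456.1 -290.    11.4]
body 163 [ 454.1 -288.1   22.1]
[[321.51613062 207.94475206]
 [321.73634453 233.15582332]]
```

View pics/w7.png

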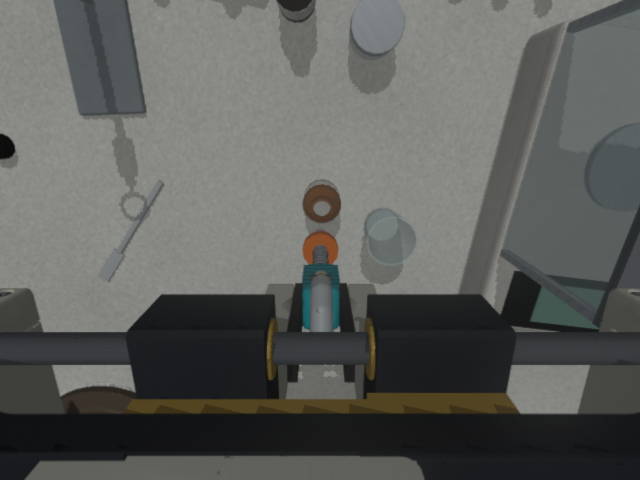

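Mouth at (453.7,-287.9), rod tip at (455,-286) by the same camera, so I correct by −1.5/+1.7 mm in tool axes and lower. Image: the orange stop at (321,248) sits just in front of the flask mouth at (322,207).

{"name": "jog_arm", "arguments": {
  "steps": [
    {"hand": 0, "slide": [-1.5, 1.7, 20], "spin": 0},
    {"hand": 0, "slide": [-1.5, 1.7, 50], "spin": 0},
    {"hand": 0, "slide": [-1.5, 1.7, 75], "spin": 0},
    {"hand": 0, "slide": [-1.5, 1.7, 75], "spin": 0},
    {"hand": 0, "slide": [-1.5, 1.7, 85], "spin": 0},
    {"hand": 0, "slide": [-1.5, 1.7, 95], "spin": 0},
    {"hand": 0, "slide": [-1.5, 1.7, 105], "spin": 0},
    {"hand": 0, "slide": [-1.5, 1.7, 115], "spin": 0},
    {"hand": 0, "slide": [-1.5, 1.7, 120], "spin": 0},
    {"hand": 0, "slide": [-1.5, 1.7, 120], "spin": 0}
  ]
}}

```text
clock: 7.6
position: [458.5, -288.9, 185.9]
eef_rot: [-3.135, -0.198, 0.002]
wrist_force: [0.2, 0.1, -1.0]
opening: 17.1
```

Run:
```python
from h import *
st();i,im,d=cap("scene","s8")
p=proj(i,[[455,-288,110]])[0].astype(int);print(p)
c=cv2.resize(im[p[1]-60:p[1]+50,p[0]-70:p[0]+70],None,fx=5,fy=5,interpolation=cv2.INTER_CUBIC)
cv2.imwrite("pics/m8.png",c[:,:,::-1])
```

```text
t 7.6 tcp [ 458.5 -288.9  185.9] toolx yaw 7.24 z [-1.4e-03  4.0e-04 -1.0e+00] F [ 0.22  0.07 -1.  ] open 17.1
[203 260]
```

View pics/m8.png

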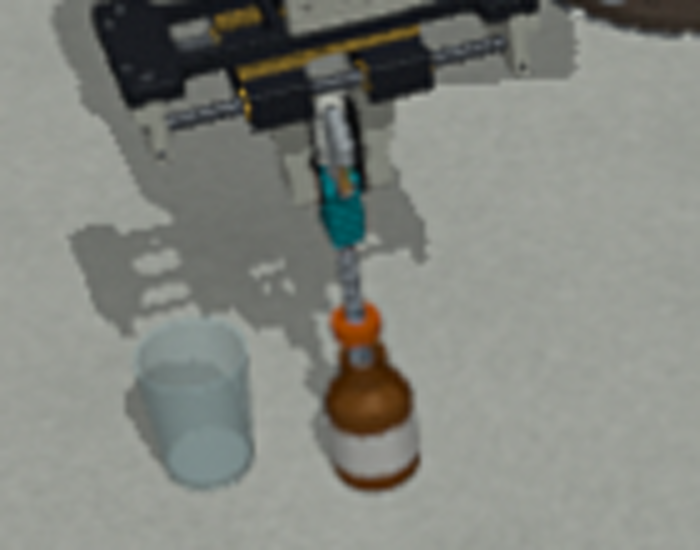

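The rod is inside the neck and the stop is just above the mouth. On down.

{"name": "jog_arm", "arguments": {
  "steps": [
    {"hand": 0, "slide": [0, 0, 8], "spin": 0},
    {"hand": 0, "slide": [0, 0, 16], "spin": 0},
    {"hand": 0, "slide": [0, 0, 24], "spin": 0},
    {"hand": 0, "slide": [0, 0, 32], "spin": 0},
    {"hand": 0, "slide": [0, 0, 40], "spin": 0},
    {"hand": 0, "slide": [0, 0, 46], "spin": 0},
    {"hand": 0, "slide": [0, 0, 48], "spin": 0},
    {"hand": 0, "slide": [0, 0, 48], "spin": 0},
    {"hand": 0, "slide": [0, 0, 48], "spin": 0}
  ]
}}

```text
clock: 8.55
position: [458.9, -289.0, 138.7]
eef_rot: [-3.135, -0.199, 0.0]
wrist_force: [0.6, 0.8, -1.2]
opening: 17.7
```

{"name": "jog_arm", "arguments": {
  "steps": [
    {"hand": 0, "slide": [0, 0, 1], "spin": 0},
    {"hand": 0, "slide": [0, 0, 2], "spin": 0},
    {"hand": 0, "slide": [0, 0, 3], "spin": 0},
    {"hand": 0, "slide": [0, 0, 3], "spin": 0}
  ]
}}

```text
clock: 8.95
position: [458.9, -289.0, 135.8]
eef_rot: [-3.135, -0.199, 0.0]
wrist_force: [0.4, -0.1, -1.3]
opening: 17.7
```

{"name": "jog_arm", "arguments": {
  "steps": [
    {"hand": 0, "slide": [0, 0, 1], "spin": 0},
    {"hand": 0, "slide": [0, 0, 1.5], "spin": 0},
    {"hand": 0, "slide": [0, 0, 1.5], "spin": 0}
  ]
}}

```text
clock: 9.25
position: [459.2, -289.2, 134.7]
eef_rot: [3.135, 0.199, 0.001]
wrist_force: [-1.9, -0.3, 4.2]
opening: 17.2
```

{"name": "jog_arm", "arguments": {
  "steps": [
    {"hand": 0, "slide": [0, 0, 0], "spin": 0},
    {"hand": 0, "slide": [0, 0, 0], "spin": 0},
    {"hand": 0, "slide": [0, 0, 0], "spin": 0},
    {"hand": 40, "slide": [0, 0, 0], "spin": 0},
    {"hand": 40, "slide": [0, 0, 0], "spin": 0},
    {"hand": 40, "slide": [0, 0, 0], "spin": 0},
    {"hand": 40, "slide": [0, 0, 0], "spin": 0},
    {"hand": 40, "slide": [0, 0, 0], "spin": 0},
    {"hand": 40, "slide": [0, 0, 0], "spin": 0},
    {"hand": 40, "slide": [0, 0, 0], "spin": 0},
    {"hand": 40, "slide": [0, 0, 0], "spin": 0},
    {"hand": 40, "slide": [0, 0, 0], "spin": 0}
  ]
}}

```text
clock: 10.45
position: [458.9, -289.0, 134.3]
eef_rot: [-3.135, -0.199, 0.0]
wrist_force: [-0.3, -0.4, -0.3]
opening: 35.2
```

Run:
```python
from h import *
st();i,im,d=cap("wrist","w9");rod(i,d,455,-288,85,195)
H=pts(i,d,178,200,430,500,-315,-260);w=np.linalg.svd((H-H.mean(0))[:,:2],full_matrices=False)[2][0];print(len(H),H.mean(0).round(1),H.max(0).round(1),np.degrees(np.arctan2(w[1],w[0])))
cv2.imwrite("pics/w9.png",im[:,:,::-1])
i,im,d=cap("scene","s9");rod(i,d,455,-288,85,195)
p=proj(i,[[455,-288,100]])[0].astype(int)
cv2.imwrite("pics/m9.png",cv2.resize(im[p[1]-50:p[1]+50,p[0]-60:p[0]+60],None,fx=5,fy=5,interpolation=cv2.INTER_CUBIC)[:,:,::-1])
```

```text
t 10.45 tcp [ 458.9 -289.   134.3] toolx yaw 7.25 z [-0.  0. -1.] F [-0.3  -0.42 -0.28] open 35.2
z 85 566 axis xy [ 457. -288.] spread [19. 25.]
z 105 140 axis xy [ 461.6 -285.6] spread [ 4. 19.]
z 115 206 axis xy [ 462.1 -287.9] spread [ 4. 18.]
z 125 128 axis xy [ 462.5 -291.6] spread [12. 41.]
z 135 1101 axis xy [ 458.3 -292.5] spread [33. 50.]
z 145 741 axis xy [ 462.7 -285.8] spread [29. 50.]
z 155 560 axis xy [ 461.7 -290.7] spread [21. 50.]
z 165 619 axis xy [ 463.1 -307. ] spread [27. 50.]
z 175 944 axis xy [ 453.5 -284.6] spread [35. 50.]
z 185 770 axis xy [ 462.  -283.6] spread [35. 45.]
2175 [ 466.5 -286.7  185.7] [ 486. -261.  200.] -92.66285741520429
z 85 39 axis xy [ 454.5 -287.3] spread [26. 24.]
z 95 6 axis xy [ 455.8 -288.3] spread [ 9. 10.]
z 105 28 axis xy [ 461.5 -289.2] spread [25. 20.]
z 115 26 axis xy [ 461.7 -286.6] spread [23. 21.]
z 125 34 axis xy [ 463.  -289.2] spread [23. 31.]
z 135 53 axis xy [ 462.  -290.9] spread [27. 48.]
z 145 53 axis xy [ 462.8 -286.7] spread [25. 49.]
z 155 32 axis xy [ 462.  -284.6] spread [34. 49.]
z 165 37 axis xy [ 463.6 -273.1] spread [27. 49.]
z 175 38 axis xy [ 463.5 -280.8] spread [36. 47.]
z 185 23 axis xy [ 464.2 -282.2] spread [37. 25.]
```

View pics/m9.png

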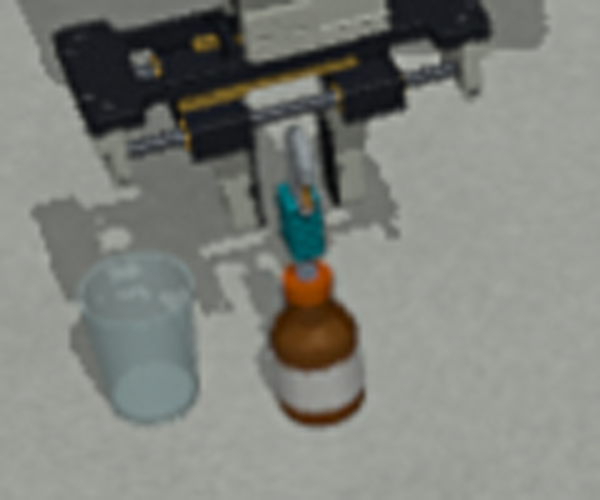

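The gauge stands by itself with the stop on the mouth. For the second grasp I shift 11 mm back from the hook's mouth side and 9 mm down, so the grasp point is about z 140 in the gauge.

{"name": "jog_arm", "arguments": {
  "steps": [
    {"hand": 40, "slide": [-11, 0, 0], "spin": 0},
    {"hand": 40, "slide": [-11, 0, 0], "spin": 0},
    {"hand": 40, "slide": [-11, 0, 4], "spin": 0},
    {"hand": 40, "slide": [-11, 0, 7], "spin": 0},
    {"hand": 40, "slide": [-11, 0, 8.5], "spin": 0},
    {"hand": 40, "slide": [-11, 0, 8.5], "spin": 0},
    {"hand": 40, "slide": [-11, 0, 8.5], "spin": 0}
  ]
}}

```text
clock: 11.25
position: [448.1, -290.4, 125.7]
eef_rot: [3.135, 0.199, -0.0]
wrist_force: [-0.3, -0.3, -0.3]
opening: 35.0
```

Run:
```python
from h import *
st();i,im,d=cap("wrist","w10");rod(i,d,455,-288,85,135)
from scipy.optimize import least_squares
for n,z in(("top0",1),("scene0",1)):
    i,im,d=load(n)
    P=pts(i,d,207,224,548,598,-50,30)
    c=least_squares(lambda c:np.hypot(P[:,0]-c[0],P[:,1]-c[1])-17.5,[573,-18],loss="soft_l1").x;print(n,len(P),c,P[:,2].mean())
    H=pts(i,d,228,245,600,680,-50,30);Rr=pts(i,d,246,265,600,680,-50,30)
    print(H.mean(0),H.min(0),H.max(0),Rr.mean(0),len(Rr));B=pts(i,d,4,13,500,690,-80,60);print(B.min(0),B.max(0),len(B))
    m=cv2.minAreaRect(B[:,:2].astype(np.float32));print(m)
```

```text
t 11.25 tcp [ 448.1 -290.4  125.7] toolx yaw 7.26 z [-2.e-04 -0.e+00 -1.e+00] F [-0.28 -0.27 -0.28] open 35.0
z 85 557 axis xy [ 457.7 -288.1] spread [18. 26.]
z 105 141 axis xy [ 461.7 -286.3] spread [ 4. 18.]
z 115 161 axis xy [ 462.1 -289. ] spread [ 4. 18.]
z 125 454 axis xy [ 451.6 -290.8] spread [32. 50.]
top0 155 [573.37230202 -16.61265815] 217.674030613097
[633.28869416  -6.22896286 231.41806947] [620.70034547 -19.57333503 228.00630198] [651.37944508   7.36042052 244.63166488] [639.57676331  -5.50358248 259.25249861] 44
[500.90448369 -79.97005805   4.00020828] [689.37544214  59.99917341  12.99079363] 1809
((595.1838989257812, -9.939338684082031), (188.42137145996094, 140.00091552734375), 0.05878108739852905)
scene0 96 [575.94830015 -16.03425648] 216.64505075209627
[642.97296239  -8.04836567 233.08007426] [625.16330464 -19.01673387 228.07346203] [654.69313476   6.41325153 244.9346778 ] [643.50532131  -5.96410438 256.60228375] 47
[505.32093453 -76.34294628   4.00515263] [643.67422853  59.25345779  12.66497934] 845
((573.9650268554688, -10.526420593261719), (125.9980697631836, 143.67938232421875), 84.33757019042969)
```

{"name": "jog_arm", "arguments": {
  "steps": [
    {"hand": 0, "slide": [0, 0, 0], "spin": 0},
    {"hand": 0, "slide": [0, 0, 0], "spin": 0},
    {"hand": 0, "slide": [0, 0, 0], "spin": 0},
    {"hand": 0, "slide": [0, 0, 0], "spin": 0},
    {"hand": 0, "slide": [0, 0, -3], "spin": 0},
    {"hand": 0, "slide": [0, 0, -12], "spin": 0},
    {"hand": 0, "slide": [0, 0, -24], "spin": 0},
    {"hand": 0, "slide": [0, 0, -40], "spin": 0},
    {"hand": 0, "slide": [0, 0, -60], "spin": 0},
    {"hand": 0, "slide": [0, 0, -80], "spin": 0},
    {"hand": 0, "slide": [0, 0, -100], "spin": 0},
    {"hand": 0, "slide": [0, 0, -110], "spin": 0}
  ]
}}

```text
clock: 12.5
position: [448.8, -290.8, 238.7]
eef_rot: [3.134, 0.199, 0.005]
wrist_force: [-0.2, 1.0, -1.9]
opening: 17.4
```

Run:
```python
from h import *
st();i,im,d=cap("wrist","w11");st();i,im,d=cap("wrist","w12");rod(i,d,453,-290,105,245)
i,im,d=cap("scene","s12");rod(i,d,453,-290,105,245)
p=proj(i,[[455,-288,160]])[0].astype(int)
cv2.imwrite("pics/m12.png",cv2.resize(im[p[1]-60:p[1]+80,p[0]-80:p[0]+80],None,fx=4,fy=4,interpolation=cv2.INTER_CUBIC)[:,:,::-1])
F=pts(i,d,60,84,420,490,-320,-250);print(F.mean(0).round(1))
```

```text
t 12.5 tcp [ 448.8 -290.8  238.7] toolx yaw 7.26 z [ 0.0034 -0.0013 -1.    ] F [-0.22  0.99 -1.95] open 17.4
t 12.55 tcp [ 449.2 -291.   239.5] toolx yaw 7.27 z [ 0.0045 -0.0018 -1.    ] F [ 0.98 -0.64 -0.66] open 17.6
z 115 23 axis xy [ 454.7 -290.2] spread [4. 9.]
z 125 37 axis xy [ 454.9 -290.1] spread [4. 9.]
z 135 40 axis xy [ 455.2 -290.1] spread [ 4. 10.]
z 145 49 axis xy [ 455.5 -290. ] spread [ 6. 10.]
z 155 30 axis xy [ 456.  -290.4] spread [3. 8.]
z 185 42 axis xy [ 463.7 -288.9] spread [ 9. 24.]
z 195 598 axis xy [ 460.1 -289.5] spread [18. 26.]
z 215 64 axis xy [ 463.7 -287.9] spread [ 4. 18.]
z 225 171 axis xy [ 464.  -290.1] spread [ 4. 18.]
z 235 213 axis xy [ 461.8 -295. ] spread [32. 48.]
z 115 12 axis xy [ 454.8 -290.8] spread [ 9. 10.]
z 125 14 axis xy [ 454.1 -290.7] spread [11.  8.]
z 135 10 axis xy [ 455.4 -292.4] spread [14.  8.]
z 145 15 axis xy [ 456.7 -290.7] spread [ 7. 10.]
z 155 13 axis xy [ 455.6 -290. ] spread [6. 8.]
z 165 14 axis xy [ 455.9 -290.3] spread [10. 11.]
z 175 14 axis xy [ 456.9 -292. ] spread [7. 8.]
z 185 19 axis xy [ 463.1 -290.6] spread [11. 22.]
z 195 55 axis xy [ 457.4 -289.7] spread [26. 23.]
z 205 6 axis xy [ 456.9 -290. ] spread [5. 6.]
z 215 19 axis xy [ 463.3 -289.9] spread [18. 18.]
z 225 29 axis xy [ 463.5 -288.7] spread [23. 17.]
z 235 55 axis xy [ 459.3 -287.7] spread [19. 46.]
[ 458.3 -289.8   70. ]
```

View pics/m12.png

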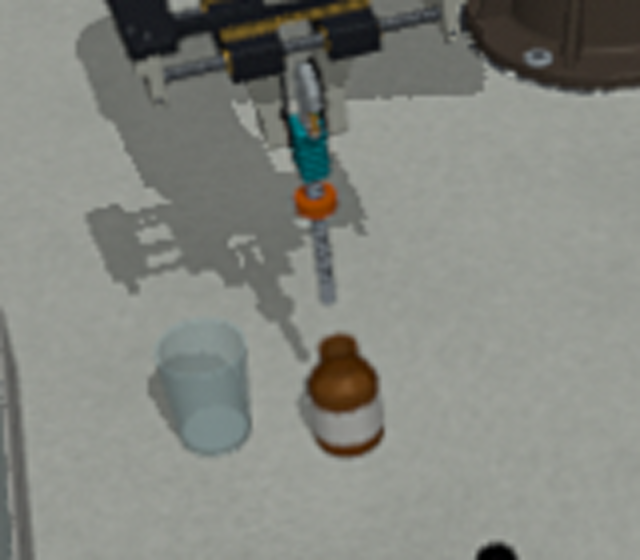

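The gauge is lifted with the stop still at its reading, and the flask stands in place. I'll carry it in front of the eye.

{"name": "jog_arm", "arguments": {
  "steps": [
    {"hand": 0, "slide": [5, -18, 0], "spin": 0},
    {"hand": 0, "slide": [13, -50, 0], "spin": 0},
    {"hand": 0, "slide": [23, -88, 0], "spin": -1},
    {"hand": 0, "slide": [34, -127, 0], "spin": -1},
    {"hand": 0, "slide": [44, -165, 0], "spin": -1.5},
    {"hand": 0, "slide": [55, -205, 10], "spin": -1.8},
    {"hand": 0, "slide": [63, -235, 25], "spin": -1.8},
    {"hand": 0, "slide": [68, -253, 38], "spin": -1.8},
    {"hand": 0, "slide": [68, -253, 47], "spin": -1.8},
    {"hand": 0, "slide": [68, -253, 47], "spin": -1.8},
    {"hand": 0, "slide": [68, -253, 47], "spin": -1.8},
    {"hand": 0, "slide": [68, -253, 47], "spin": -1.8}
  ]
}}

```text
clock: 13.85
position: [483.7, -31.6, 189.1]
eef_rot: [3.132, 0.246, 0.001]
wrist_force: [-0.4, 0.5, -1.7]
opening: 17.4
```

Run:
```python
from h import *
from scipy.optimize import least_squares
st();i,im,d=cap("wrist","w13");st();rod(i,d,490,-29,60,190)
P=pts(i,d,208,223,545,600,-60,30);
c=least_squares(lambda c:np.hypot(P[:,0]-c[0],P[:,1]-c[1])-17.5,[573,-18],loss="soft_l1").x;print(len(P),c.round(1),P.mean(0).round(1),P.min(0).round(1),P.max(0).round(1),np.percentile(P[:,2],90))
for lo,hi in((225,240),(245,265)):
    H=pts(i,d,lo,hi,600,690,-50,40);print(lo,len(H),H.mean(0) if len(H) else 0)
for lo,hi in((200,220),(220,235),(235,250)):
    H=pts(i,d,lo,hi,480,535,-60,0);print(lo,len(H),H.mean(0).round(1) if len(H) else 0, H.max(0) if len(H) else 0)
i,im,d=cap("scene","s13");rod(i,d,490,-29,60,190)
P=pts(i,d,208,223,545,600,-60,30);c=least_squares(lambda c:np.hypot(P[:,0]-c[0],P[:,1]-c[1])-17.5,[573,-18],loss="soft_l1").x;print(len(P),c.round(1))
```

```text
t 13.85 tcp [483.7 -31.6 189.1] toolx yaw 8.99 z [ 4.e-04 -1.e-04 -1.e+00] F [-0.42  0.48 -1.74] open 17.4
t 13.9 tcp [483.7 -31.5 189.2] toolx yaw 8.98 z [ 7.e-04  1.e-04 -1.e+00] F [ 0.51 -0.22 -1.62] open 17.6
z 60 5 axis xy [487.6 -28.7] spread [3. 9.]
z 70 35 axis xy [489.  -30.3] spread [5. 9.]
z 80 39 axis xy [489.2 -30.2] spread [5. 9.]
z 90 49 axis xy [489.5 -30.2] spread [ 6. 10.]
z 100 41 axis xy [489.8 -30.2] spread [4. 9.]
z 110 9 axis xy [490.4 -30.9] spread [2. 5.]
z 140 152 axis xy [497.4 -29.5] spread [13. 25.]
z 150 490 axis xy [493.9 -29.6] spread [18. 26.]
z 170 182 axis xy [498.1 -28.6] spread [ 5. 18.]
z 180 133 axis xy [499.1 -33.8] spread [14. 22.]
6523 [572.9 -16.7] [575.5 -16.3 218.3] [552.5 -36.9 213.9] [600.    3.3 221. ] 219.38241464954623
225 0 0
245 0 0
200 2089 [493.8 -30.7 207.8] [513.85997549  -5.69358349 219.98236897]
220 922 [495.3 -29.9 227.2] [522.17878811 -12.18085307 234.98532695]
235 1411 [511.  -27.6 244.8] [522.31731859 -15.72175628 249.99458431]
z 60 3 axis xy [489.2 -30.1] spread [3. 4.]
z 70 9 axis xy [490.  -30.4] spread [12.  8.]
z 80 12 axis xy [491.  -28.6] spread [11.  9.]
z 90 13 axis xy [489.7 -31. ] spread [13.  9.]
z 100 13 axis xy [489.7 -29.1] spread [10.  8.]
z 110 10 axis xy [491.3 -30.1] spread [5. 8.]
z 120 14 axis xy [490.8 -30. ] spread [6. 9.]
z 130 6 axis xy [493.6 -30.8] spread [8. 7.]
z 140 40 axis xy [496.7 -30.8] spread [25. 26.]
z 150 38 axis xy [492.3 -30.6] spread [27. 23.]
z 160 7 axis xy [492.7 -32. ] spread [11. 15.]
z 170 32 axis xy [498.  -32.6] spread [24. 21.]
z 180 33 axis xy [499.5 -32.1] spread [15. 25.]
98 [575.9 -16.5]
```

Ring centre is at (573,-17) and the eye at about (556,-19.4,215). The hook is laterally aligned within 1 mm and 63 mm in front, so I lower 4.5 mm and advance.

{"name": "jog_arm", "arguments": {
  "steps": [
    {"hand": 0, "slide": [10, 0, 4.5], "spin": 0},
    {"hand": 0, "slide": [20, 0, 4.5], "spin": 0},
    {"hand": 0, "slide": [28, 0, 4.5], "spin": 0},
    {"hand": 0, "slide": [33, 0, 4.5], "spin": 0},
    {"hand": 0, "slide": [35, 0, 4.5], "spin": 0},
    {"hand": 0, "slide": [35, 0, 4.5], "spin": 0},
    {"hand": 0, "slide": [35, 0, 4.5], "spin": 0}
  ]
}}

```text
clock: 14.65
position: [517.9, -25.4, 184.2]
eef_rot: [-3.132, -0.248, 0.001]
wrist_force: [0.6, -0.6, -1.5]
opening: 17.5
```

Run:
```python
from h import *
st();i,im,d=cap("wrist","w14");st()
a=cv2.resize(im[120:360,200:440],(400,400),interpolation=cv2.INTER_CUBIC)
j,jm,jd=cap("scene","s14");p=proj(j,[[545,-20,215]])[0].astype(int)
b=cv2.resize(jm[p[1]-50:p[1]+50,p[0]-50:p[0]+50],(400,400),interpolation=cv2.INTER_CUBIC)
cv2.imwrite("pics/m14.png",np.hstack([a,b])[:,:,::-1])
rod(i,d,523,-25,60,130)
P=pts(i,d,211,223,550,570,-50,20);print(P.min(0))
```

```text
t 14.65 tcp [517.9 -25.4 184.2] toolx yaw 9.05 z [-3.e-04 -0.e+00 -1.e+00] F [ 0.57 -0.64 -1.46] open 17.5
t 14.7 tcp [517.9 -25.4 184.3] toolx yaw 9.05 z [-1.e-04  0.e+00 -1.e+00] F [-0.19 -0.13 -0.63] open 17.2
z 60 24 axis xy [522.8 -24.1] spread [5. 9.]
z 70 37 axis xy [523.1 -24.1] spread [5. 9.]
z 80 41 axis xy [523.3 -24.1] spread [ 4. 10.]
z 90 48 axis xy [523.7 -24. ] spread [ 6. 10.]
z 100 29 axis xy [524.2 -24.7] spread [3. 8.]
[552.32715323 -36.75478742 214.7166363 ]
```

{"name": "jog_arm", "arguments": {
  "steps": [
    {"hand": 0, "slide": [3, 0, 0], "spin": 0},
    {"hand": 0, "slide": [5, 0, 0], "spin": 0},
    {"hand": 0, "slide": [7, 0, 0], "spin": 0},
    {"hand": 0, "slide": [9, 0, 0], "spin": 0},
    {"hand": 0, "slide": [9, 0, 0], "spin": 0},
    {"hand": 0, "slide": [9, 0, 0], "spin": 0}
  ]
}}

```text
clock: 15.35
position: [526.7, -24.0, 184.0]
eef_rot: [3.132, 0.248, -0.001]
wrist_force: [-2.0, 1.2, -1.9]
opening: 17.5
```

{"name": "jog_arm", "arguments": {
  "steps": [
    {"hand": 0, "slide": [2, 0, 0], "spin": 0},
    {"hand": 0, "slide": [4, 0, 0], "spin": 0},
    {"hand": 0, "slide": [6, 0, 0], "spin": 0},
    {"hand": 0, "slide": [7, 0, 0], "spin": 0},
    {"hand": 0, "slide": [7, 0, 0], "spin": 0}
  ]
}}

```text
clock: 15.85
position: [533.9, -22.9, 183.9]
eef_rot: [3.132, 0.248, -0.001]
wrist_force: [-2.9, -1.3, -4.2]
opening: 17.4
```

Run:
```python
from h import *
st();i,im,d=cap("wrist","w15");st();rod(i,d,539,-22,60,130)
a=cv2.resize(im[120:360,200:440],(400,400),interpolation=cv2.INTER_CUBIC)
j,jm,jd=cap("scene","s15");p=proj(j,[[550,-20,215]])[0].astype(int);rod(j,jd,539,-22,60,140)
b=cv2.resize(jm[p[1]-40:p[1]+40,p[0]-40:p[0]+40],(400,400),interpolation=cv2.INTER_CUBIC)
cv2.imwrite("pics/m15.png",np.hstack([a,b])[:,:,::-1])
```

```text
t 15.85 tcp [533.9 -22.9 183.9] toolx yaw 9.04 z [-5.e-04 -1.e-04 -1.e+00] F [-2.85 -1.34 -4.19] open 17.4
t 15.9 tcp [533.8 -22.9 184. ] toolx yaw 9.04 z [-5.e-04 -1.e-04 -1.e+00] F [-2.31 -1.07 -4.18] open 17.5
z 60 26 axis xy [539.  -21.6] spread [5. 9.]
z 70 36 axis xy [539.1 -21.6] spread [4. 9.]
z 80 41 axis xy [539.7 -22.3] spread [ 4. 10.]
z 90 46 axis xy [539.8 -21.1] spread [ 6. 10.]
z 100 29 axis xy [540.4 -21.5] spread [3. 7.]
z 60 9 axis xy [541.4 -21.9] spread [8. 6.]
z 70 11 axis xy [540.1 -21.2] spread [12.  8.]
z 80 12 axis xy [540.2 -19.9] spread [8. 8.]
z 90 12 axis xy [541.1 -22.2] spread [9. 8.]
z 100 12 axis xy [541.4 -22.5] spread [12.  7.]
z 110 12 axis xy [542.2 -21. ] spread [15.  6.]
z 120 15 axis xy [541.9 -21.3] spread [7. 9.]
z 130 10 axis xy [545.3 -21.9] spread [16. 24.]
```

View pics/m15.png

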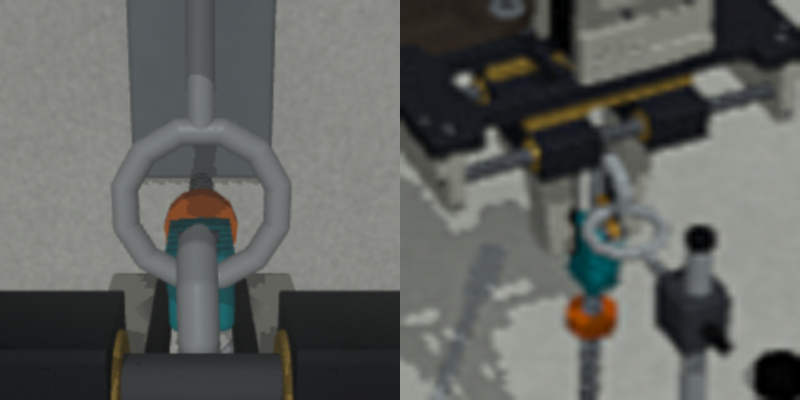

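The eye bar is inside the mouth with the gate pushed in: the ring's front bar passes under the hook's arch. I push 2 mm more and lower.

{"name": "jog_arm", "arguments": {
  "steps": [
    {"hand": 0, "slide": [2.5, 0, 0], "spin": 0},
    {"hand": 0, "slide": [2.5, 0, 0], "spin": 0},
    {"hand": 0, "slide": [2.5, 0, 4], "spin": 0},
    {"hand": 0, "slide": [2.5, 0, 8], "spin": 0},
    {"hand": 0, "slide": [2.5, 0, 12], "spin": 0},
    {"hand": 0, "slide": [2, 0, 16], "spin": 0},
    {"hand": 0, "slide": [1, 0, 18.5], "spin": 0},
    {"hand": 0, "slide": [0, 0, 20], "spin": 0},
    {"hand": 0, "slide": [0, 0, 20], "spin": 0},
    {"hand": 0, "slide": [0, 0, 20], "spin": 0}
  ]
}}

```text
clock: 16.95
position: [534.2, -22.8, 164.5]
eef_rot: [-3.132, -0.248, -0.001]
wrist_force: [0.3, -1.2, -1.7]
opening: 17.9
```

Run:
```python
from h import *
st();i,im,d=cap("wrist","w16");st();rod(i,d,539,-22,40,110)
a=cv2.resize(im[120:360,200:440],(400,400),interpolation=cv2.INTER_CUBIC)
j,jm,jd=cap("scene","s16");p=proj(j,[[550,-20,215]])[0].astype(int)
b=cv2.resize(jm[p[1]-40:p[1]+40,p[0]-40:p[0]+40],(400,400),interpolation=cv2.INTER_CUBIC)
cv2.imwrite("pics/m16.png",np.hstack([a,b])[:,:,::-1])
# brass pixels (gate) in both views
for n,ii,I,D in(("w",i,im,d),("s",j,jm,jd)):
    h=cv2.cvtColor(I,cv2.COLOR_RGB2HSV);m=(h[...,0]>10)&(h[...,0]<28)&(h[...,1]>120)&(h[...,2]>60);v,u=np.nonzero(m)
    P=world(ii,np.stack([u,v],1),D[v,u]);k=(abs(P[:,0]-552)<25)&(abs(P[:,1]+20)<10)&(P[:,2]<216)&(P[:,2]>165);P=P[k];print(n,len(P),P.min(0).round(1) if len(P) else 0,P.max(0).round(1) if len(P) else 0)
```

```text
t 16.95 tcp [534.2 -22.8 164.5] toolx yaw 9.06 z [ 6.e-04  1.e-04 -1.e+00] F [ 0.25 -1.18 -1.69] open 17.9
t 17.0 tcp [534.2 -22.8 164.5] toolx yaw 9.05 z [ 6.e-04  1.e-04 -1.e+00] F [-0.14  0.26 -0.99] open 17.7
z 40 5 axis xy [537.3 -25.9] spread [3. 9.]
z 50 29 axis xy [539.1 -21.5] spread [4. 9.]
z 60 41 axis xy [539.8 -21.5] spread [ 4. 10.]
z 70 49 axis xy [540.  -21.4] spread [ 6. 10.]
z 80 29 axis xy [540.5 -21.5] spread [2. 7.]
w 0 0 0
s 4 [564.7 -20.4 188.1] [566.9 -17.7 192.3]
```

Forces fell back to the bare weight, so the bar is free under the arch. I lower until the arch rests on it, then let go and back out.

{"name": "jog_arm", "arguments": {
  "steps": [
    {"hand": 0, "slide": [0, 0, 1], "spin": 0},
    {"hand": 0, "slide": [0, 0, 1.5], "spin": 0},
    {"hand": 0, "slide": [0, 0, 1.5], "spin": 0},
    {"hand": 0, "slide": [0, 0, 1.5], "spin": 0}
  ]
}}

```text
clock: 17.45
position: [534.4, -22.8, 163.3]
eef_rot: [-3.132, -0.248, -0.002]
wrist_force: [-0.2, 0.8, 4.6]
opening: 17.4
```

Arch is resting on the bar (about +6 N). Releasing.

{"name": "jog_arm", "arguments": {
  "steps": [
    {"hand": 0, "slide": [0, 0, -0.7], "spin": 0},
    {"hand": 0, "slide": [0, 0, -0.7], "spin": 0},
    {"hand": 30, "slide": [0, 0, -0.7], "spin": 0},
    {"hand": 50, "slide": [0, 0, -0.7], "spin": 0},
    {"hand": 60, "slide": [0, 0, -0.7], "spin": 0},
    {"hand": 60, "slide": [0, 0, -0.7], "spin": 0},
    {"hand": 60, "slide": [0, 0, -0.7], "spin": 0},
    {"hand": 60, "slide": [0, 0, -0.7], "spin": 0},
    {"hand": 60, "slide": [0, 0, -0.7], "spin": 0}
  ]
}}

```text
clock: 18.35
position: [534.0, -22.8, 163.5]
eef_rot: [-3.132, -0.248, -0.0]
wrist_force: [-0.7, -0.3, -0.4]
opening: 52.2
```

Run:
```python
from h import *
st();i,im,d=cap("wrist","w17");rod(i,d,541,-22,30,110,w=30)
i,im,d=cap("scene","s17");rod(i,d,541,-22,30,130,w=30);st()
```

```text
t 18.35 tcp [534.  -22.8 163.5] toolx yaw 9.05 z [ 1.e-04  0.e+00 -1.e+00] F [-0.74 -0.28 -0.37] open 52.2
z 60 6 axis xy [542.  -16.2] spread [3. 9.]
z 70 36 axis xy [544.4 -20.2] spread [ 5. 10.]
z 80 41 axis xy [545.2 -20.6] spread [4. 9.]
z 40 10 axis xy [551.4 -18.2] spread [4. 8.]
z 50 11 axis xy [551.2 -19.7] spread [6. 9.]
z 60 13 axis xy [551.6 -18.4] spread [8. 7.]
z 70 13 axis xy [550.8 -18.2] spread [14.  7.]
z 80 14 axis xy [549.2 -19.5] spread [5. 9.]
z 90 11 axis xy [550.2 -18.3] spread [9. 7.]
z 100 11 axis xy [549.8 -19.3] spread [8. 8.]
z 110 13 axis xy [553.9 -23.3] spread [15. 21.]
z 120 58 axis xy [550.3 -20.8] spread [28. 25.]
t 18.45 tcp [533.9 -22.9 163.5] toolx yaw 9.05 z [-1.e-04 -0.e+00 -1.e+00] F [ 0.19 -0.12 -0.22] open 52.6
```

{"name": "jog_arm", "arguments": {
  "steps": [
    {"hand": 60, "slide": [-8, 0, 0], "spin": 0},
    {"hand": 60, "slide": [-20, 0, 0], "spin": 0},
    {"hand": 60, "slide": [-35, 0, 0], "spin": 0},
    {"hand": 60, "slide": [-55, 0, 0], "spin": 0},
    {"hand": 60, "slide": [-75, 0, 0], "spin": 0},
    {"hand": 60, "slide": [-90, 0, 0], "spin": 0},
    {"hand": 60, "slide": [-90, 0, -40], "spin": 0},
    {"hand": 60, "slide": [-90, 0, -60], "spin": 0},
    {"hand": 60, "slide": [-90, 0, -60], "spin": 0},
    {"hand": 60, "slide": [-90, 0, -60], "spin": 0},
    {"hand": 60, "slide": [-90, 0, -60], "spin": 0},
    {"hand": 60, "slide": [-90, 0, -60], "spin": 0}
  ]
}}

```text
clock: 19.65
position: [444.3, -37.1, 222.6]
eef_rot: [3.132, 0.248, -0.003]
wrist_force: [0.9, -0.3, -1.4]
opening: 52.9
```

{"name": "jog_arm", "arguments": {
  "steps": [
    {"hand": 60, "slide": [0, 0, 0], "spin": 0},
    {"hand": 60, "slide": [0, 0, 0], "spin": 0},
    {"hand": 60, "slide": [0, 0, 0], "spin": 0},
    {"hand": 60, "slide": [0, 0, 0], "spin": 0},
    {"hand": 60, "slide": [0, 0, 0], "spin": 0},
    {"hand": 60, "slide": [0, 0, 0], "spin": 0},
    {"hand": 60, "slide": [0, 0, 0], "spin": 0},
    {"hand": 60, "slide": [0, 0, 0], "spin": 0},
    {"hand": 60, "slide": [0, 0, 0], "spin": 0},
    {"hand": 60, "slide": [0, 0, 0], "spin": 0},
    {"hand": 60, "slide": [0, 0, 0], "spin": 0},
    {"hand": 60, "slide": [0, 0, 0], "spin": 0}
  ]
}}

```text
clock: 20.85
position: [445.0, -37.0, 223.5]
eef_rot: [3.132, 0.248, -0.0]
wrist_force: [-0.4, 0.4, 0.1]
opening: 52.9
```

Run:
```python
from h import *
st()
for k in range(4):
    i,im,d=cap("scene","s18%d"%k);print(k);rod(i,d,548,-20,40,130,w=35,step=30)
    P=pts(i,d,120,131,515,585,-50,15);
p=proj(i,[[553,-20,170]])[0].astype(int)
b=cv2.resize(im[p[1]-50:p[1]+70,p[0]-50:p[0]+50],(500,600),interpolation=cv2.INTER_CUBIC)
i,im,d=cap("wrist","w18");q=proj(i,[[556,-20,190]])[0].astype(int);print(q)
a=cv2.resize(im[max(0,q[1]-75):q[1]+75,q[0]-37:q[0]+38],(300,600),interpolation=cv2.INTER_CUBIC)
cv2.imwrite("pics/m18.png",np.hstack([a,b])[:,:,::-1]);st()
h=cv2.cvtColor(im,cv2.COLOR_RGB2HSV);m=(h[...,0]<14)&(h[...,1]>170)&(h[...,2]>90);v,u=np.nonzero(m);P=world(i,np.stack([u,v],1),d[v,u]);P=P[(abs(P[:,0]-550)<30)&(abs(P[:,1]+20)<25)];print("orange",len(P),P.max(0),np.percentile(P[:,2],[5,50,95]) if len(P) else 0)
F=pts(*[load("s183")[k] for k in(0,2)],60,84,420,490,-320,-250);print("flask",F.mean(0).round(1))
```

```text
t 20.85 tcp [445.  -37.  223.5] toolx yaw 9.05 z [-0. -0. -1.] F [-0.43  0.36  0.09] open 52.9
0
z 40 34 axis xy [558.2 -18.1] spread [12.  8.]
z 70 39 axis xy [557.  -18.8] spread [12. 11.]
z 100 81 axis xy [554.8 -19.7] spread [29. 26.]
1
z 40 36 axis xy [559.7 -18. ] spread [15. 11.]
z 70 38 axis xy [557.6 -17.9] spread [11. 10.]
z 100 85 axis xy [555.9 -19.6] spread [31. 26.]
2
z 40 38 axis xy [560.2 -16.9] spread [13. 11.]
z 70 41 axis xy [557.2 -18.7] spread [10. 10.]
z 100 82 axis xy [555.9 -19.7] spread [27. 27.]
3
z 40 35 axis xy [561.8 -16.6] spread [ 8. 10.]
z 70 45 axis xy [557.9 -18.1] spread [18. 12.]
z 100 83 axis xy [557.  -19.9] spread [25. 24.]
[321  57]
t 21.1 tcp [445.  -37.  223.5] toolx yaw 9.05 z [-0.e+00 -1.e-04 -1.e+00] F [ 0.42 -0.53 -0.81] open 52.5
orange 2 [553.03278332  -7.49861587 125.36369169] [124.37623741 124.84397891 125.31172041]
flask [ 457.5 -289.5   70.5]
```

No more pictures can be viewed, so I let the swing settle and check gate, stop and swing numerically.

{"name": "jog_arm", "arguments": {
  "steps": [
    {"hand": 60, "slide": [-20, 0, 0], "spin": 0},
    {"hand": 60, "slide": [-20, 0, 0], "spin": 0},
    {"hand": 60, "slide": [-20, 0, 0], "spin": 0},
    {"hand": 60, "slide": [-20, 0, 0], "spin": 0},
    {"hand": 60, "slide": [-20, 0, 0], "spin": 0},
    {"hand": 60, "slide": [-20, 0, 0], "spin": 0},
    {"hand": 60, "slide": [-20, 0, 0], "spin": 0},
    {"hand": 60, "slide": [-20, 0, 0], "spin": 0},
    {"hand": 60, "slide": [-20, 0, 0], "spin": 0},
    {"hand": 60, "slide": [-20, 0, 0], "spin": 0},
    {"hand": 60, "slide": [-20, 0, 0], "spin": 0},
    {"hand": 60, "slide": [-20, 0, 0], "spin": 0}
  ]
}}

```text
clock: 22.3
position: [425.3, -40.1, 223.5]
eef_rot: [-3.132, -0.248, -0.0]
wrist_force: [-0.8, -0.2, 0.3]
opening: 52.8
```

{"name": "jog_arm", "arguments": {
  "steps": [
    {"hand": 60, "slide": [0, 0, 0], "spin": 0},
    {"hand": 60, "slide": [0, 0, 0], "spin": 0},
    {"hand": 60, "slide": [0, 0, 0], "spin": 0},
    {"hand": 60, "slide": [0, 0, 0], "spin": 0},
    {"hand": 60, "slide": [0, 0, 0], "spin": 0},
    {"hand": 60, "slide": [0, 0, 0], "spin": 0},
    {"hand": 60, "slide": [0, 0, 0], "spin": 0},
    {"hand": 60, "slide": [0, 0, 0], "spin": 0},
    {"hand": 60, "slide": [0, 0, 0], "spin": 0},
    {"hand": 60, "slide": [0, 0, 0], "spin": 0},
    {"hand": 60, "slide": [0, 0, 0], "spin": 0},
    {"hand": 60, "slide": [0, 0, 0], "spin": 0}
  ]
}}

```text
clock: 23.5
position: [425.3, -40.1, 223.5]
eef_rot: [3.132, 0.248, -0.0]
wrist_force: [-0.4, 0.3, 0.6]
opening: 52.3
```

Run:
```python
from h import *
st()
for k in range(5):
    i,im,d=cap("scene","s19%d"%k);P=pts(i,d,42,100,515,590,-50,15);c=np.polyfit(P[:,2],P[:,0],1);print("tilt",c[0].round(3),"x@70",np.polyval(c,70).round(1))
hs=cv2.cvtColor(im,cv2.COLOR_RGB2HSV);v,u=np.mgrid[0:480,0:640];P=world(i,np.stack([u.ravel(),v.ravel()],1),d.ravel()).reshape(480,640,3)
near=(abs(P[...,0]-556)<40)&(abs(P[...,1]+19)<25)&(P[...,2]>30)
o=near&(hs[...,0]<13)&(hs[...,1]>160);Q=P[o];print("orange z",len(Q),np.percentile(Q[:,2],[2,50,98]).round(1));print("tip lowest",np.sort(P[near][:,2])[:4].round(1))
T=near&(hs[...,0]>80)&(hs[...,0]<100)&(hs[...,1]>100);print("grip z",np.percentile(P[T][:,2],[2,98]).round(1))
b=near&(hs[...,0]>=13)&(hs[...,0]<30)&(hs[...,1]>90)&(P[...,2]>170);vv,uu=np.nonzero(b);print("brass",[(a,c,P[c,a].round(0).tolist()) for a,c in zip(uu,vv)])
# predicted gate pixels: gauge pose from bay at eye
th=-0.1;e=np.array([556,-19.4,215]);ux=np.array([.988,.156,0])
def g(x,z,th=.1): return e+ux*(np.cos(th)*(x-12.5)-np.sin(th)*(z-174))+np.array([0,0,1])*(np.sin(th)*(x-12.5)+np.cos(th)*(z-174))
for th in(-.1,.1): print(th,"tip",g(0,0,th).round(0),"gate hinge/mid/tip",proj(i,[g(19,143,th),g(19,152,th),g(19,162,th)]).round(1).tolist())
p=proj(i,[g(19,152)])[0].astype(int)
for y in range(p[1]-9,p[1]+13):print(y," ".join("%3d,%3d,%3d"%tuple(im[y,x]) for x in range(p[0]-6,p[0]+7)))
```

```text
t 23.5 tcp [425.3 -40.1 223.5] toolx yaw 9.05 z [-0. -0. -1.] F [-0.4   0.31  0.63] open 52.3
tilt -0.118 x@70 564.5
tilt -0.128 x@70 564.6
tilt -0.11 x@70 565.1
tilt -0.144 x@70 564.7
tilt -0.124 x@70 565.0
orange z 28 [115.9 122.7 126.7]
tip lowest [41.7 42.4 43.  45.9]
grip z [143.8 179.4]
brass [(np.int64(322), np.int64(242), [565.0, -17.0, 190.0]), (np.int64(323), np.int64(242), [569.0, -17.0, 194.0]), (np.int64(322), np.int64(243), [568.0, -18.0, 190.0]), (np.int64(323), np.int64(243), [570.0, -17.0, 191.0]), (np.int64(322), np.int64(244), [566.0, -18.0, 185.0]), (np.int64(323), np.int64(244), [566.0, -15.0, 185.0])]
-0.1 tip [527. -24.  43.] gate hinge/mid/tip [[320.6, 243.1], [320.9, 240.3], [321.2, 237.2]]
0.1 tip [561. -19.  41.] gate hinge/mid/tip [[321.8, 244.1], [321.7, 240.9], [321.7, 237.3]]
231 147,149,143 126,129,124  84, 88, 88  84, 88, 90  90, 95, 97  89, 94, 95 100,106,107 125,132,134 133,141,143 125,131,133 124,130,133 123,129,132 122,128,129
232 143,145,138 126,128,123 107,111,112 120,128,130 130,138,140 110,115,117  91, 97, 97 125,132,133 139,146,149 119,125,12
[... 2537 characters left out ...]
  21, 83, 87  87,107,106 136,142,137 147,150,144 146,149,142
249   0, 45, 50   0, 51, 55   0, 67, 72   0, 81, 87   0, 73, 79   0, 60, 64   0, 65, 71   0, 77, 83  21, 82, 87 103,114,111 150,151,144 150,152,145 146,149,143
250   3, 48, 52   0, 49, 54   0, 64, 69   0, 76, 82   0, 71, 76   0, 63, 67   0, 60, 64   0, 60, 64  26, 71, 75 100,115,113 146,148,142 148,150,143 148,150,144
251   3, 50, 53   0, 48, 52   0, 57, 62   0, 63, 68   0, 60, 64   0, 56, 60   0, 59, 64   0, 63, 68  15, 69, 73  86,107,106 136,142,137 147,149,143 149,152,145
252   2, 50, 54   0, 51, 56   0, 58, 62   0, 65, 70   0, 67, 72   0, 62, 67   0, 59, 62   0, 57, 61  26, 72, 75  99,117,115 145,148,142 149,151,143 148,151,144
```

Gate column lines up with the nose (shut), stop spans z 116 to 127 as expected for 0.059, and the gauge is still. Handing in.

```bash
python3 -c "
from plant import env
print(env.hand_in())"
```

```text
the job is handed in; nothing more can be done
None
```

I took the gauge out of the jar and stood it in the flask with the stop on the mouth. I then let go, gripped it again lower by the turquoise grip, lifted it out, snapped its hook onto the eye and left it hanging. I handed the job in at about 23.8 s.

**Last checks:**
- **Hanging:** the gauge tilts about 0.12 rad and is practically at rest. The open gripper is back about 110 mm and touches nothing.
- **Stop:** the orange stop spans z 116–127 mm and the rod's tip is at about 42 mm. That fits a reading of about 0.059.
- **Flask:** it still stands upright at its place, within about 2 mm.
- **Gate:** I judged it shut only from pixel values in the scene camera: the brass lies in line from hinge to nose, though the ring bar hides part of it. The forces also fell back to the bare weight after I lowered the hook. The last picture was refused because the limit of 12 had been reached, so I did not see the gate shut.
- **Other things on the bench:** I saw no contact with them, but did not measure them again at the end.

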